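# Pack the risen loaves into the bakery crate

### The job

Pack the three well-risen, domed loaves into the crate: each one stands upright on the floor of the well made for its size, large in the widest, medium in the middle-sized, small in the narrowest. Set each loaf down rather than dropping it, and leave the three sunken flat-topped loaves where they stand.

Things in the scene. Friction and masses are not known exactly. Their poses are not given: they have to be found in the camera images.
- crate: Fixed low wooden crate, open on top, 112 x 318 mm outside and 24 mm high, walls 5 mm, floor 5 mm thick. Origin: centre of its underside on the bench; long side along its y axis, z up. Three white square well blocks fill it side by side in a row along y, in any order, 102 mm between their centres.
- loaf_large: Large well-risen loaf in an upright round brown paper case with a rounded dome of crust on top. Rigid. Case 62 mm in diameter and 56 mm high with plain straight sides; top of the dome 78 mm above the underside. Loose. Origin: centre of its underside; z up along its axis.
- well_large: White block 100 x 100 x 18 mm, fixed in the crate, with one round well 84 mm in diameter, the widest of the three. Origin: centre of the block's underside, on the well's axis, z up; the well's flat floor is 4 mm above the origin and its mouth 18 mm above (23 mm above the bench, 1 mm below the crate's rim). x and y axes parallel to the crate's.
- loaf_medium: Medium well-risen loaf in an upright round brown paper case with a rounded dome of crust on top. Rigid. Case 50 mm in diameter and 50 mm high with plain straight sides; top of the dome 68 mm above the underside. Loose. Origin: centre of its underside; z up along its axis.
- well_medium: White block 100 x 100 x 18 mm, fixed in the crate, with one round well 72 mm in diameter, the middle-sized of the three. Origin: centre of the block's underside, on the well's axis, z up; the well's flat floor is 4 mm above the origin and its mouth 18 mm above (23 mm above the bench, 1 mm below the crate's rim). x and y axes parallel to the crate's.
- loaf_small: Small well-risen loaf in an upright round brown paper case with a rounded dome of crust on top. Rigid. Case 38 mm in diameter and 46 mm high with plain straight sides; top of the dome 60 mm above the underside. Loose. Origin: centre of its underside; z up along its axis.
- well_small: White block 100 x 100 x 18 mm, fixed in the crate, with one round well 60 mm in diameter, the narrowest of the three. Origin: centre of the block's underside, on the well's axis, z up; the well's flat floor is 4 mm above the origin and its mouth 18 mm above (23 mm above the bench, 1 mm below the crate's rim). x and y axes parallel to the crate's.
- sunken_large: Large failed loaf, same paper case 62 mm in diameter but only 46 mm high and without a dome: the crust has sunk 12 mm below the paper rim. Loose; not to be packed. Origin: centre of its underside; z up.
- sunken_medium: Medium failed loaf, same paper case 50 mm in diameter but only 41 mm high and without a dome: the crust has sunk 12 mm below the paper rim. Loose; not to be packed. Origin: centre of its underside; z up.
- sunken_small: Small failed loaf, same paper case 38 mm in diameter but only 37 mm high and without a dome: the crust has sunk 12 mm below the paper rim. Loose; not to be packed. Origin: centre of its underside; z up.
Mind the look-alikes: they are no part of the job. Leave any green look-alike of the loaf_large alone.

How it is judged (in metres and radians):
At the end, for the whole second after the job is handed in: Each risen loaf stands upright (within 0.12 rad) in the well of its own size, its axis within 14 mm of the well's and its underside within 4 mm of the well's floor, released and at rest; each sunken loaf is within 20 mm of where it started (horizontal distance between loaf_large and well_large below 0.014 m and z of loaf_large in the frame of well_large between 0 and 0.008 m and angle between each of loaf_large, loaf_medium, loaf_small's own z axis and vertical below 0.12 rad and linear speed of each of loaf_large, loaf_medium, loaf_small below 0.02 m/s and angular speed of each of loaf_large, loaf_medium, loaf_small below 0.3 rad/s and contact force between each of loaf_large, loaf_medium, loaf_small and the fingers below 0.05 N and distance of each of sunken_large, sunken_medium, sunken_small from where it was at the start of the episode below 0.02 m and horizontal distance between loaf_medium and well_medium below 0.014 m and z of loaf_medium in the frame of well_medium between 0 and 0.008 m and horizontal distance between loaf_small and well_small below 0.014 m and z of loaf_small in the frame of well_small between 0 and 0.008 m); the robot touches nothing.
It fails at once if a sunken loaf is moved more than 2 cm (distance of any of sunken_large, sunken_medium, sunken_small from where it was at the start of the episode above 0.02 m).
It fails at once if a risen loaf is dropped from more than about 4 cm ((height (world z) of loaf_large above 0.05 m and contact force between loaf_large and anything else below 0.01 N) or (height (world z) of loaf_medium above 0.05 m and contact force between loaf_medium and anything else below 0.01 N) or (height (world z) of loaf_small above 0.05 m and contact force between loaf_small and anything else below 0.01 N)).
It also fails if it takes over 88 s, if anything falls off the work surface, if the arm or the gripper's body presses on something with over 40 N, if the wrist force passes 120 N, or if a joint passes its speed limit or range.

### The arm

A 6-joint arm with a two-finger parallel gripper is mounted at the origin on the work surface. World frame = base frame: x ahead of the robot, y to its left, z up, the work surface at z = 0. Lengths are in mm, angles in rad, forces in N, time in s.
With the tool pointing down it reaches from about 275 to 750 mm from the base axis. Payload 10.2 kg.
Tool frame: the origin (TCP) lies at the very end of the fingers, on their centre line; the grasp point (between the pads) lies 19 mm behind it; z points along the fingers, y is the line along which they close (so a half turn about z gives the same grasp; the last joint's range is limited). The gripper opens to 85 mm and grips with 20 to 120 N. Pads are 22 mm wide; open, the fingers measure 114 mm over their backs; the gripper's body (76 mm by 85 mm) begins 54 mm behind the grasp point. The pads swing forward as they close: fully open they stand 13 mm farther back than shut.
Start: joints at [1.004, 0.313, 1.498, -0, 1.331, -0.223], TCP at [176.973, 494.279, 198.094] pointing down, gripper open.
Joint ranges: [-2.94, 2.94], [-0.97, 2.17], [0.19, 2.56], [-1.23, 4.37], [0.02, 3.11], [-2.88, 2.88]. Speed limits (rad/s): [2.39, 2.39, 3.01, 3.14, 3.14, 3.14].

### API

Orientations are given as a unit quaternion [w, x, y, z].
In Python, from rig import ctrl, vision gives the robot as it stands. The module is installed in compiled form; this text tells all that it offers.
- The arm moves only by the tool play_rows, never from a script. Its arguments are lists of equal length, an entry for each row: "translation": the shift along the tool's x, y, z in m, a list of three; "rotation": the turn, a rotation vector about the tool's x, y, z in rad, a list of three; "gripper": the gripper's target within -1 to 1 (shut at 1, half-way at 0, fully open at -1). A call has 1 to 10 rows; each row is the pose to reach, as a shift and turn from the pose commanded when the call began, along the tool's axes at that moment; what a row does not reach only later rows make up. A row lasts 1/8 s, in which the tool goes at most 62.5 mm and 10.7 degrees, less where a joint would pass 70% of its speed; a pose out of reach is approached as far as the arm can. A call with a gripper value outside its range is refused whole. The fingers move at their own pace and stop on an object; "force" is the grip in N (left out, the last holds). Time passes only in rows, so rows that repeat a pose let the fingers close. It gives the time, the measured TCP pose, the force, the opening and the grip force at its end, in the units of the state.
- ctrl.sense(): the state, without advancing time (a new reading comes with each control period).
- vision.capture(name): name is "scene" or "top" or "wrist"; returns a dict with "pixels" (400x640x3 uint8, red, green, blue), "vfov" (degrees; the focal length in pixels is half the picture's height over the tangent of half this angle, whatever the lens; pixels are square), "cx", "cy" (the principal point, pixels), "rvec" (rotation vector, rad) and "tvec" (3), from world to camera coordinates, as OpenCV has them; the wrist camera has in their place "mount" (4x4, takes a point from camera to tool coordinates, whose origin is the TCP and whose axes are the flange's). Camera axes: x right, y down, z forward; pixel columns grow to the right and rows downward; lengths in mm; the calibration is good to about 2 mm. A picture is of the moment at which its call begins: read the wrist's pose just before it. There is no depth.
- ctrl.finish_job(): hands the job in; it is judged then, once.
The state is a dict: "time_s": time; "joints": joint angles; "dq": joint speeds; "tau": joint torques, N m; "eef_pos": TCP position; "ee_rot": TCP orientation; "force": force on the tool from outside, world axes, zero at the start; "wrist_torque": the same for the moment, N m; "grip_width": opening from 0.0 (shut) to 1.0 (fully open); "grip_force": force on a finger pad.
Only numpy, scipy, OpenCV 4.12 (cv2) and the standard library are available. Lean on these libraries where they do the work, as an engineer would, in place of code of your own. Each camera call takes 0.05 s, during which the arm holds its last target. There are 200 camera calls.

## Working session

There is one attempt and no reset: what is moved stays moved. The work goes in short steps, Python scripts to look and compute and a tool call to move; the robot and the scene stay as the last step left them, time stands still between calls to the robot, and variables do not carry over. Pictures are saved under pics/ and viewed, at most 14 in all, crops included, and the job is handed in when it is done.

Besides the shell and the picture viewer there is one more tool, called as name(argument=value, ...), one argument or row to a line, values as JSON. play_rows: Moves the arm, as the interface text tells. Its arguments: {"type":"object","properties":{"translation":{"type":"array"},"rotation":{"type":"array"},"gripper":{"type":"array"},"force":{"type":"number"}},"required":["translation","rotation","gripper"]}

```bash
mkdir -p pics; python3 - <<'E'
from rig import ctrl, vision
import cv2,json,numpy as np
s=ctrl.sense();print(s)
for n in("scene","top"):
    d=vision.capture(n);cv2.imwrite(f"pics/{n}0.png",d["pixels"][...,::-1]);print({k:v for k,v in d.items() if k!="pixels"})
E
```

```text
{'time_s': 0.0, 'joints': array([ 1.00361147e+00,  3.13423290e-01,  1.49846607e+00,  5.62152164e-05,
        1.33101415e+00, -2.23378559e-01]), 'dq': array([ 0.0015155 , -0.00119893,  0.00040236,  0.00015063, -0.00210115,
        0.00152047]), 'tau': array([-6.24683025e-05, -4.12273157e+01, -2.59732032e+01, -1.88815875e-04,
        4.26537110e-03,  3.49260085e-05]), 'eef_pos': array([176.77756129, 494.01220246, 197.53787012]), 'ee_rot': array([-2.77577932e-04,  1.71064312e-01,  9.85259646e-01, -5.94373476e-04]), 'force': array([ 0.26652742,  0.24530879, -0.79000764]), 'wrist_torque': array([-0.05030804,  0.05648453, -0.09059023]), 'grip_force': 0.0, 'grip_width': 0.9984441544186545}
{'vfov': 47.40174067040225, 'cx': 326.41340577747184, 'cy': 202.62058904399444, 'rvec': array([ 1.65639473,  1.83093412, -0.78879767]), 'tvec': array([ 104.66887881, -341.13020347, 1433.15731874])}
{'vfov': 55.63667891663156, 'cx': 315.27678551132107, 'cy': 195.7190557324013, 'rvec': array([ 2.15940005, -2.10494632,  0.21937541]), 'tvec': array([-69.14741985, 539.37760361, 848.37006202])}
```

View pics/top0.png

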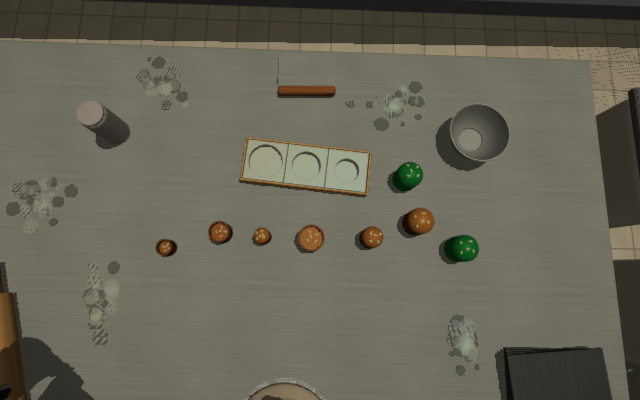

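View pics/scene0.png

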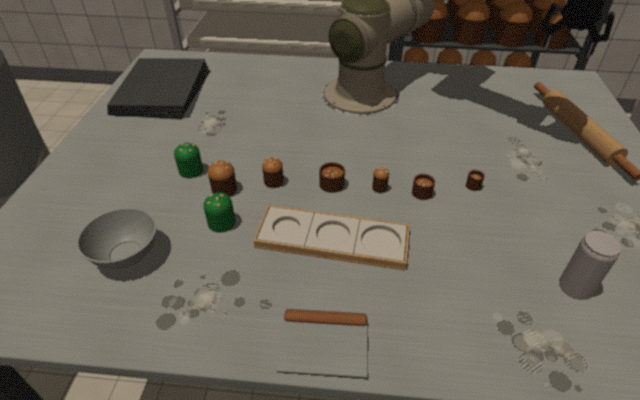

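Top view: the domed loaves are at (420,221) large, (372,237) medium and (262,236) small. The sunken ones are at (311,238), (220,232) and (166,247), and the green look-alikes at (409,176) and (462,248). The wells, large to small, are at (265,162), (306,167) and (347,171). The scene view agrees.

```bash
cat > h.py <<'E'
import numpy as np, cv2
from scipy.spatial.transform import Rotation as R
def cam(d,s=None):
    f=200/np.tan(np.radians(d["vfov"])/2); K=np.array([[f,0,d["cx"]],[0,f,d["cy"]],[0,0,1]])
    if "mount" in d:
        M=np.array(d["mount"]); q=np.array(s["ee_rot"]); Rt=R.from_quat(np.r_[q[1:],q[0]]).as_matrix()
        return K,(Rt@M[:3,:3]),Rt@M[:3,3]+s["eef_pos"]
    Rm=R.from_rotvec(d["rvec"]).as_matrix(); return K,Rm.T,-Rm.T@np.array(d["tvec"])
def ray(c,uv): 
    K,Rw,o=c; v=Rw@np.linalg.solve(K,[uv[0],uv[1],1.]); return o,v/np.linalg.norm(v)
def plane(c,uv,z):
    o,v=ray(c,uv); return o+v*(z-o[2])/v[2]
def tri(c1,u1,c2,u2):
    A=np.zeros((3,3));b=np.zeros(3)
    for c,u in((c1,u1),(c2,u2)):
        o,v=ray(c,u);P=np.eye(3)-np.outer(v,v);A+=P;b+=P@o
    return np.linalg.solve(A,b)
def brown(px):
    h=cv2.cvtColor(px,cv2.COLOR_RGB2HSV)
    return cv2.morphologyEx(cv2.inRange(h,(0,100,25),(22,255,255)),cv2.MORPH_CLOSE,np.ones((5,5)))
def blobs(m,a=60):
    n,l,st,ce=cv2.connectedComponentsWithStats(m); return [(ce[i].round(1),st[i]) for i in range(1,n) if st[i][4]>a]
E
python3 - <<'E'
from rig import ctrl, vision
from h import *
D={n:vision.capture(n) for n in("top","scene")};C={n:cam(D[n]) for n in D}
B={n:[b for b in blobs(brown(D[n]["pixels"])) ] for n in D}
t=sorted([b for b in B["top"] if 215<b[0][1]<260 and 140<b[0][0]<480],key=lambda b:b[0][0])
s=sorted([b for b in B["scene"] if 150<b[0][1]<205 and 190<b[0][0]<500],key=lambda b:-b[0][0])
for b in t:print('t',b)
for b in s:print('s',b)
if len(t)==len(s):
    for a,b in zip(t,s): print(tri(C["top"],a[0],C["scene"],b[0]).round(1),plane(C["top"],a[0],30).round(1))
px=D["top"]["pixels"];h=cv2.cvtColor(px,cv2.COLOR_RGB2HSV)
print("hsv block",h[150,245],h[165,330],h[162,265],h[180,310])
m=np.zeros(px.shape[:2],np.uint8);m[130:200,235:380]=brown(px)[130:200,235:380]
p=cv2.findNonZero(m);r=cv2.minAreaRect(p);bx=cv2.boxPoints(r);print(r)
W=np.array([plane(C["top"],q,24) for q in bx]);print(W.round(1),W.mean(0),[np.linalg.norm(W[i]-W[i-1]).round(1) for i in range(4)])
for q in [(265,162),(306,167),(347,171)]:print(plane(C["top"],q,23).round(1))
E
```

```text
t (array([165.5, 247.3]), array([156, 239,  21,  17, 278], dtype=int32))
t (array([219.6, 231.8]), array([208, 221,  24,  22, 414], dtype=int32))
t (array([261.8, 235.5]), array([254, 227,  17,  17, 223], dtype=int32))
t (array([310.8, 237.6]), array([298, 225,  27,  27, 561], dtype=int32))
t (array([371. , 237.2]), array([359, 226,  24,  23, 401], dtype=int32))
t (array([418.5, 221.3]), array([402, 208,  32,  28, 649], dtype=int32))
s (array([474.8, 179.9]), array([467, 170,  17,  20, 260], dtype=int32))
s (array([422.9, 186.3]), array([413, 174,  22,  25, 433], dtype=int32))
s (array([380.3, 179.4]), array([373, 168,  16,  25, 312], dtype=int32))
s (array([331.6, 176.9]), array([320, 163,  25,  29, 623], dtype=int32))
s (array([272.4, 172. ]), array([262, 157,  22,  31, 500], dtype=int32))
s (array([221.9, 177.2]), array([207, 161,  30,  35, 753], dtype=int32))
[412.4 295.6  19.8] [412.  293.2  30. ]
[452.2 169.4  22. ] [451.5 169.3  30. ]
[445.5  67.8  28.4] [445.3  69.   30. ]
[443.8 -48.7  24.3] [443.3 -47.4  30. ]
[ 447.9 -192.    30.3] [ 447.8 -191.1   30. ]
[ 488.2 -304.7   37.3] [ 489.  -306.2   30. ]
hsv block [ 19 146 143] [ 41  38 166] [ 32  42 159] [ 40  40 164]
((305.4413757324219, 166.13711547851562), (128.92626953125, 45.37665939331055), 6.76617431640625)
[[ 577.4  132.7   24. ]
 [ 693.6  126.4   24. ]
 [ 663.6 -195.7   24. ]
 [ 548.2 -182.1   24. ]] [620.69340697 -29.69771972  24.        ] [np.float64(316.2), np.float64(116.3), np.float64(323.5), np.float64(116.2)]
[628.  71.  23.]
[618.1 -31.1  23. ]
[ 610.9 -133.1   23. ]
```

play_rows(
  translation=[
    [-0.396,-0.311,0.02],
    [-0.396,-0.311,0.02],
    [-0.396,-0.311,0.02],
    [-0.396,-0.311,0.02],
    [-0.396,-0.311,0.02],
    [-0.396,-0.311,0.02],
    [-0.396,-0.311,0.02],
    [-0.396,-0.311,0.02],
    [-0.396,-0.311,0.02],
    [-0.396,-0.311,0.02],
  ],
  rotation=[
    [0,0,0],
    [0,0,0],
    [0,0,0],
    [0,0,0],
    [0,0,0],
    [0,0,0],
    [0,0,0],
    [0,0,0],
    [0,0,0],
    [0,0,0],
  ],
  gripper=[-1,-1,-1,-1,-1,-1,-1,-1,-1,-1],
)

```text
time_s: 1.45
eef_pos: [444.7, 68.2, 177.9]
ee_rot: [-0.0, 0.171, 0.985, 0.0]
force: [-0.4, -0.2, 0.3]
grip_width: 1.002
grip_force: 0.0
```

```bash
python3 - <<'E'
from rig import ctrl, vision
from h import *
s=ctrl.sense();d=vision.capture("wrist");cv2.imwrite("pics/w1.png",d["pixels"][...,::-1])
c=cam(d,s);print(s["time_s"],s["eef_pos"],s["ee_rot"],d["mount"],d["vfov"])
for b in blobs(brown(d["pixels"]),300):print(b,plane(c,b[0],30).round(1))
E
```

```text
1.45 [444.66077347  68.18445253 177.89140423] [-3.66326436e-04  1.71339422e-01  9.85211987e-01  9.16549606e-05] [[ 8.89328201e-04 -9.63581894e-01 -2.67411935e-01  6.77268944e+01]
 [ 9.99997558e-01  1.39795312e-03 -1.71165244e-03  9.54818798e-02]
 [ 2.02314665e-03 -2.67409760e-01  9.63580784e-01 -1.75936131e+02]
 [ 0.00000000e+00  0.00000000e+00  0.00000000e+00  1.00000000e+00]] 65.52385995624404
(array([525.3,  72. ]), array([ 495,   49,   60,   45, 2097], dtype=int32)) [410.6 289.2  30. ]
(array([414.3, 153.2]), array([ 386,  129,   57,   51, 2289], dtype=int32)) [450.4 167.3  30. ]
(array([320.6, 180.7]), array([ 303,  159,   36,   43, 1191], dtype=int32)) [445.1  65.9  30. ]
(array([219.5, 212.7]), array([ 186,  180,   68,   66, 3335], dtype=int32)) [441.5 -50.4  30. ]
(array([ 66.9, 289.5]), array([   0,  229,  143,  128, 6651], dtype=int32)) [ 467.7 -259.6   30. ]
(array([326.1, 289. ]), array([ 215,  260,  210,   77, 2959], dtype=int32)) [569.5  28.1  30. ]
```

View pics/w1.png

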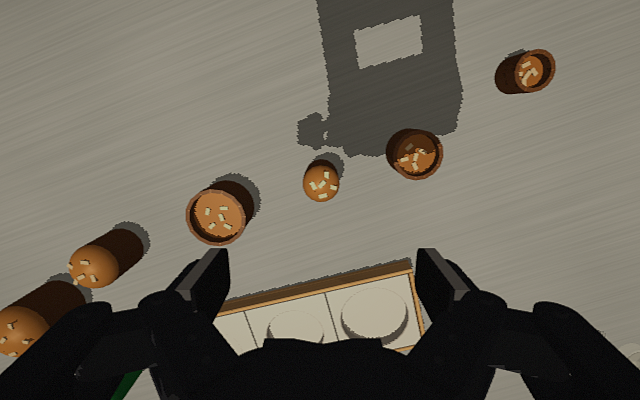

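The small loaf is at (320,180) in the wrist view, directly below the tool and matching the first estimate. Descend and grip.

play_rows(
  translation=[
    [0,-0.001,0.04],
    [0,-0.001,0.08],
    [0,-0.001,0.12],
    [0,-0.001,0.145],
    [0,-0.001,0.16],
    [0,-0.001,0.16],
    [0,-0.001,0.16],
    [0,-0.001,0.16],
    [0,-0.001,0.16],
    [0,-0.001,0.16],
  ],
  rotation=[
    [0,0,0],
    [0,0,0],
    [0,0,0],
    [0,0,0],
    [0,0,0],
    [0,0,0],
    [0,0,0],
    [0,0,0],
    [0,0,0],
    [0,0,0],
  ],
  gripper=[-1,-1,-1,-1,-1,-1,0.2,0.2,1,1],
  force=30,
)

```text
time_s: 2.75
eef_pos: [445.1, 66.8, 18.9]
ee_rot: [0.001, 0.171, 0.985, -0.0]
force: [-3.3, -0.7, 9.8]
grip_width: 0.334
grip_force: 24.5
```

play_rows(
  translation=[
    [0,0,0],
    [0,0,0],
    [0,0,0],
    [0,0,0],
  ],
  rotation=[
    [0,0,0],
    [0,0,0],
    [0,0,0],
    [0,0,0],
  ],
  gripper=[1,1,1,1],
)

```text
time_s: 3.25
eef_pos: [445.1, 66.8, 19.0]
ee_rot: [0.001, 0.171, 0.985, -0.0]
force: [-2.4, 0.0, 9.1]
grip_width: 0.332
grip_force: 24.4
```

```bash
python3 - <<'E'
from rig import ctrl, vision
from h import *
d=vision.capture("scene");a=cv2.resize(d["pixels"][130:240,330:470,::-1],None,fx=2.8,fy=2.8,interpolation=cv2.INTER_CUBIC)
w=vision.capture("wrist")["pixels"][...,::-1];w=w[100:400,120:520]
a=cv2.resize(a,(400,300));cv2.imwrite("pics/g1.png",np.hstack([a,w]))
E
```

```text
(no output)
```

View pics/g1.png

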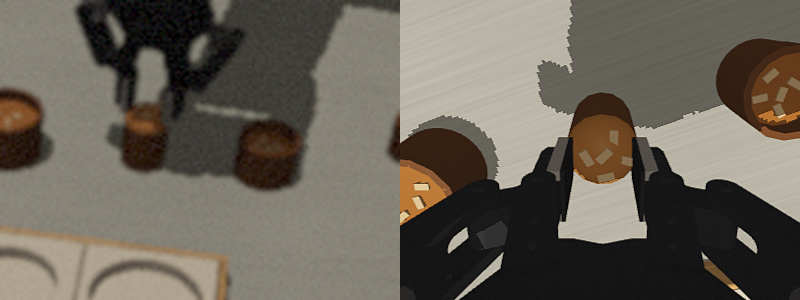

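The pads seem to bear on the dome's edge: the opening reads 28 mm and the tool sees a 9 N push up. I'll reopen, go lower and grip again.

play_rows(
  translation=[
    [0,0,0],
    [0,0,0],
    [0,0,0.004],
    [0,0,0.008],
    [0,0,0.008],
    [0,0,0.008],
    [0,0,0.008],
    [0,0,0.008],
    [0,0,0.008],
    [0,0,0.008],
  ],
  rotation=[
    [0,0,0],
    [0,0,0],
    [0,0,0],
    [0,0,0],
    [0,0,0],
    [0,0,0],
    [0,0,0],
    [0,0,0],
    [0,0,0],
    [0,0,0],
  ],
  gripper=[-0.5,-0.5,-0.5,-0.5,0.2,0.2,1,1,1,1],
)

```text
time_s: 4.6
eef_pos: [444.7, 67.0, 10.2]
ee_rot: [0.0, 0.171, 0.985, -0.0]
force: [-1.4, -0.6, 4.5]
grip_width: 0.415
grip_force: 30.0
```

```bash
python3 - <<'E'
from rig import ctrl, vision
from h import *
s=ctrl.sense();print(s["force"],s["grip_width"],s["eef_pos"])
d=vision.capture("scene");c=cam(d);p=d["pixels"]
def proj(X):
    r,t=np.array(d["rvec"]),np.array(d["tvec"]);return cv2.projectPoints(np.array([X],float),r,t,c[0],None)[0].ravel()
a=p[140:215,340:430];a=np.clip(a.astype(float)*2.2+20,0,255).astype(np.uint8)
a=cv2.resize(a,None,fx=6,fy=6,interpolation=cv2.INTER_CUBIC)
for z in(0,20,40,60):
    for o in(-19,19):
        u=(proj([444.7+.337*o,67+.941*o,z])-[340,140])*6;cv2.circle(a,tuple(int(v) for v in u),3,(0,255,0),-1)
cv2.imwrite("pics/g2.png",a[...,::-1])
E
```

```text
[-1.40392884 -0.59984837  4.48106861] 0.4147948059150273 [444.7124097   67.02666314  10.20088313]
```

View pics/g2.png

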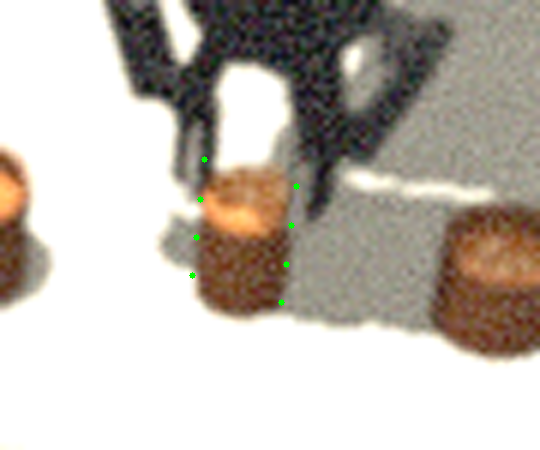

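play_rows(
  translation=[
    [0,0,0],
    [0,0,0],
    [0,0,0.004],
    [0,0,0.007],
    [0,0,0.007],
    [0,0,0.007],
    [0,0,0.007],
    [0,0,0.007],
    [0,0,0.007],
    [0,0,0.007],
  ],
  rotation=[
    [0,0,0],
    [0,0,0],
    [0,0,0],
    [0,0,0],
    [0,0,0],
    [0,0,0],
    [0,0,0],
    [0,0,0],
    [0,0,0],
    [0,0,0],
  ],
  gripper=[-0.5,-0.5,-0.5,-0.5,0.2,0.2,1,1,1,1],
)

```text
time_s: 5.9
eef_pos: [444.7, 67.1, 3.2]
ee_rot: [0.0, 0.171, 0.985, 0.0]
force: [-0.7, -0.5, 3.3]
grip_width: 0.426
grip_force: 30.1
```

play_rows(
  translation=[
    [0,0,-0.01],
    [0,0,-0.02],
    [0,0,-0.03],
    [0,0,-0.03],
    [0,0,-0.03],
  ],
  rotation=[
    [0,0,0],
    [0,0,0],
    [0,0,0],
    [0,0,0],
    [0,0,0],
  ],
  gripper=[1,1,1,1,1],
  force=40,
)

```text
time_s: 6.52
eef_pos: [444.5, 67.1, 33.0]
ee_rot: [-0.0, 0.171, 0.985, -0.0]
force: [-0.5, 0.2, 0.5]
grip_width: 0.419
grip_force: 39.9
```

```bash
python3 - <<'E'
from rig import ctrl, vision
from h import *
s=ctrl.sense();print(s["force"],s["grip_width"],s["eef_pos"])
d=vision.capture("scene");p=d["pixels"]
a=p[120:215,340:440];a=np.clip(a.astype(float)*1.5+10,0,255).astype(np.uint8)
a=cv2.resize(a,None,fx=4,fy=4,interpolation=cv2.INTER_CUBIC)
w=vision.capture("wrist")["pixels"][20:400,120:520]
cv2.imwrite("pics/g3.png",np.hstack([a,w])[...,::-1])
E
```

```text
[-0.48713617  0.23048828  0.51250505] 0.4186623773406527 [444.49518182  67.06765039  32.98541771]
```

View pics/g3.png

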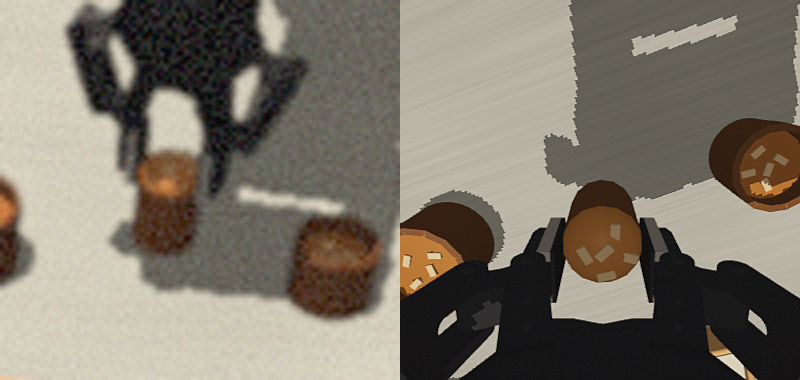

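The small loaf is gripped on its case, upright and clear of the bench. Next, refine the crate using the white blocks in both fixed views.

```bash
python3 - <<'E'
from rig import ctrl, vision
from h import *
for n,(u0,u1,v0,v1) in {"top":(235,380,130,200),"scene":(245,420,200,275)}.items():
    d=vision.capture(n);c=cam(d);px=d["pixels"];h=cv2.cvtColor(px,cv2.COLOR_RGB2HSV)
    br=np.zeros(px.shape[:2],np.uint8);br[v0:v1,u0:u1]=brown(px)[v0:v1,u0:u1]
    cn,_=cv2.findContours(br,cv2.RETR_CCOMP,cv2.CHAIN_APPROX_NONE)
    # inside of the rim: largest hole of the brown frame
    ff=br.copy();inv=cv2.bitwise_not(br);nn,l,st,ce=cv2.connectedComponentsWithStats(inv)
    i=l[(167 if n=="top" else 250),(300 if n=="top" else 310)]
    print(n,st[i])
    hull=cv2.convexHull(cv2.findNonZero((l==i).astype(np.uint8)))
    W=np.array([plane(c,q[0],23)[:2] for q in hull],np.float32)
    print(cv2.minAreaRect(W))
E
```

```text
top [ 243  140  126   52 4867]
((622.7280883789062, -29.996139526367188), (305.75909423828125, 101.76274871826172), 84.74752807617188)
scene [ 254  205  156   65 1439]
((631.9007568359375, -32.02201843261719), (317.00299072265625, 127.95171356201172), 84.88898468017578)
```

play_rows(
  translation=[
    [0,0,-0.025],
    [0,0,-0.05],
    [-0.045,-0.026,-0.05],
    [-0.09,-0.052,-0.05],
    [-0.136,-0.078,-0.05],
    [-0.18,-0.104,-0.05],
    [-0.21,-0.121,-0.05],
    [-0.226,-0.13,-0.05],
    [-0.226,-0.13,-0.05],
    [-0.226,-0.13,-0.05],
  ],
  rotation=[
    [0,0,0],
    [0,0,0],
    [0,0,0],
    [0,0,0],
    [0,0,0],
    [0,0,0],
    [0,0,0],
    [0,0,0],
    [0,0,0],
    [0,0,0],
  ],
  gripper=[1,1,1,1,1,1,1,1,1,1],
)

```text
time_s: 7.98
eef_pos: [613.0, -130.8, 82.8]
ee_rot: [-0.0, 0.171, 0.985, 0.0]
force: [0.3, -0.0, -0.1]
grip_width: 0.424
grip_force: 40.1
```

```bash
python3 - <<'E'
from rig import ctrl, vision
from h import *
s=ctrl.sense();print(s["force"],s["grip_width"],s["eef_pos"])
p=vision.capture("scene")["pixels"][150:280,230:380]
a=cv2.resize(p,(400,347),interpolation=cv2.INTER_CUBIC)
w=vision.capture("wrist")["pixels"][53:400,120:520]
cv2.imwrite("pics/g4.png",np.hstack([a,w])[...,::-1])
E
```

```text
[ 0.32240991 -0.02942551 -0.07505952] 0.42409423393388124 [ 613.0415454 -130.7552218   82.8428263]
```

View pics/g4.png

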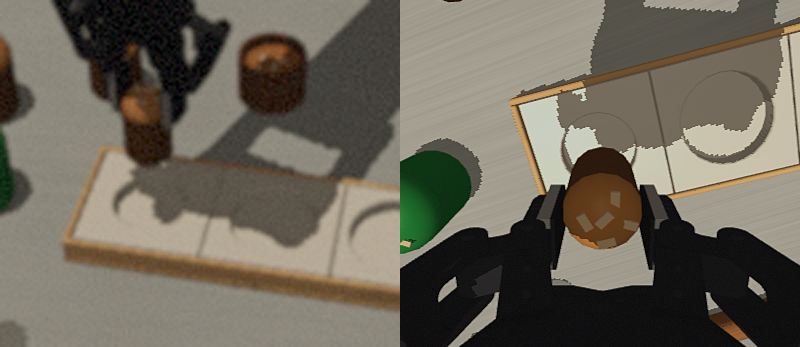

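```bash
python3 - <<'E'
from rig import ctrl, vision
from h import *
s=ctrl.sense();d=vision.capture("wrist");c=cam(d,s);print(d["cx"],d["cy"])
for q in [(318,196),(447,169)]:print(plane(c,q,23).round(1))
# outer crate corners at z=24: far-left image corner (511,103), and near (541,193) in crop
for q in [(231,156),(263,247)]:print(plane(c,q,24).round(1))
E
```

```text
322.00909333006786 199.5853642421564
[ 607.2 -132.2   23. ]
[620.2 -31.8  23. ]
[ 555.5 -183.5   24. ]
[ 632.5 -189.3   24. ]
```

play_rows(
  translation=[
    [0.001,0,0.02],
    [0.001,0,0.04],
    [0.001,0,0.052],
    [0.001,0,0.06],
    [0.001,0,0.064],
    [0.001,0,0.067],
    [0.001,0,0.069],
    [0.001,0,0.069],
  ],
  rotation=[
    [0,0,0],
    [0,0,0],
    [0,0,0],
    [0,0,0],
    [0,0,0],
    [0,0,0],
    [0,0,0],
    [0,0,0],
  ],
  gripper=[1,1,1,1,1,1,1,1],
)

```text
time_s: 9.12
eef_pos: [612.7, -131.2, 14.2]
ee_rot: [0.0, 0.171, 0.985, -0.0]
force: [0.2, -0.2, 0.1]
grip_width: 0.424
grip_force: 40.1
```

play_rows(
  translation=[
    [0,0,0.001],
    [0,0,0.002],
    [0,0,0.002],
  ],
  rotation=[
    [0,0,0],
    [0,0,0],
    [0,0,0],
  ],
  gripper=[1,1,1],
)

```text
time_s: 9.5
eef_pos: [612.8, -131.2, 12.4]
ee_rot: [0.0, 0.171, 0.985, -0.0]
force: [-0.9, 0.3, 1.8]
grip_width: 0.417
grip_force: 40.3
```

play_rows(
  translation=[
    [0,0,0],
    [0,0,0],
    [0,0,0],
    [0,0,-0.01],
    [0,0,-0.06],
    [0,0,-0.12],
    [0.045,-0.038,-0.12],
    [0.09,-0.075,-0.12],
    [0.135,-0.113,-0.12],
    [0.135,-0.113,-0.12],
  ],
  rotation=[
    [0,0,0],
    [0,0,0],
    [0,0,0],
    [0,0,0],
    [0,0,0],
    [0,0,0],
    [0,0,0],
    [0,0,0],
    [0,0,0],
    [0,0,0],
  ],
  gripper=[-0.2,-0.6,-1,-1,-1,-1,-1,-1,-1,-1],
)

```text
time_s: 10.75
eef_pos: [445.1, -192.9, 133.0]
ee_rot: [-0.0, 0.173, 0.985, -0.0]
force: [0.2, 0.5, 1.0]
grip_width: 1.001
grip_force: 0.0
```

```bash
python3 - <<'E'
from rig import ctrl, vision
from h import *
s=ctrl.sense();d=vision.capture("wrist");c=cam(d,s);print(s["eef_pos"])
for b in blobs(brown(d["pixels"]),300):print(b,plane(c,b[0],34).round(1))
p=vision.capture("scene")["pixels"][150:280,180:380]
a=cv2.resize(p,(400,260),interpolation=cv2.INTER_CUBIC)
cv2.imwrite("pics/g5.png",np.hstack([a,d["pixels"][140:400,120:520]])[...,::-1])
E
```

```text
[ 445.13305818 -192.88126872  132.96368045]
(array([475.7, 131.5]), array([ 428,   94,   94,   78, 5611], dtype=int32)) [440.6 -50.5  34. ]
(array([323., 193.]), array([ 295,  161,   57,   64, 2810], dtype=int32)) [ 447.5 -193.2   34. ]
(array([543.2, 235.6]), array([ 439,  206,  201,   59, 3225], dtype=int32)) [557.2 -11.2  34. ]
(array([239.4, 264.1]), array([ 194,  227,   72,   86, 2815], dtype=int32)) [ 487.2 -294.1   34. ]
(array([385.6, 284.7]), array([ 363,  258,   54,   90, 1207], dtype=int32)) [ 556.9 -166.5   34. ]
(array([420. , 315.6]), array([410, 295,  23,  42, 463], dtype=int32)) [ 602.9 -143.7   34. ]
```

View pics/g5.png

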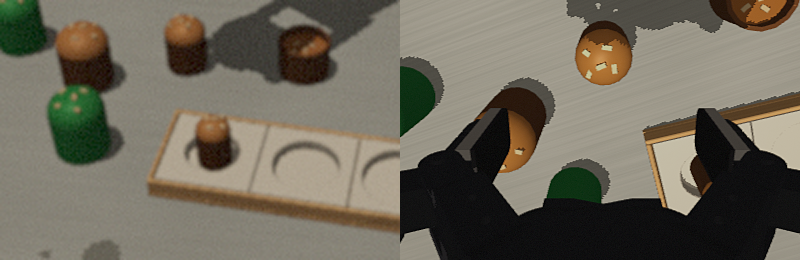

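The small loaf stands in its well, and the medium loaf is right below the tool. Descend and grip it.

play_rows(
  translation=[
    [-0.002,0.001,0.04],
    [-0.002,0.001,0.08],
    [-0.002,0.001,0.11],
    [-0.002,0.001,0.122],
    [-0.002,0.001,0.129],
    [-0.002,0.001,0.129],
    [-0.002,0.001,0.129],
    [-0.002,0.001,0.129],
    [-0.002,0.001,0.129],
    [-0.002,0.001,0.129],
  ],
  rotation=[
    [0,0,0],
    [0,0,0],
    [0,0,0],
    [0,0,0],
    [0,0,0],
    [0,0,0],
    [0,0,0],
    [0,0,0],
    [0,0,0],
    [0,0,0],
  ],
  gripper=[-1,-1,-1,-1,-1,-1,0,1,1,1],
  force=40,
)

```text
time_s: 12.1
eef_pos: [450.0, -192.1, 4.1]
ee_rot: [0.001, 0.171, 0.985, -0.0]
force: [-1.8, 1.1, 6.8]
grip_width: 0.566
grip_force: 40.4
```

play_rows(
  translation=[
    [0,0,0],
    [0,0,0],
  ],
  rotation=[
    [0,0,0],
    [0,0,0],
  ],
  gripper=[1,1],
)

```text
time_s: 12.35
eef_pos: [450.0, -192.0, 4.1]
ee_rot: [0.001, 0.171, 0.985, -0.0]
force: [-2.3, 0.6, 6.8]
grip_width: 0.566
grip_force: 40.4
```

play_rows(
  translation=[
    [0,0,-0.02],
    [0,0,-0.05],
    [0,0,-0.085],
    [-0.02,0.038,-0.085],
    [-0.042,0.08,-0.085],
    [-0.066,0.126,-0.085],
    [-0.09,0.172,-0.085],
    [-0.104,0.2,-0.085],
    [-0.11,0.211,-0.085],
    [-0.11,0.211,-0.085],
  ],
  rotation=[
    [0,0,0],
    [0,0,0],
    [0,0,0],
    [0,0,0],
    [0,0,0],
    [0,0,0],
    [0,0,0],
    [0,0,0],
    [0,0,0],
    [0,0,0],
  ],
  gripper=[1,1,1,1,1,1,1,1,1,1],
)

```text
time_s: 13.6
eef_pos: [624.1, -30.4, 87.9]
ee_rot: [-0.0, 0.171, 0.985, -0.0]
force: [-0.7, 0.1, -1.6]
grip_width: 0.563
grip_force: 41.9
```

```bash
python3 - <<'E'
from rig import ctrl, vision
from h import *
s=ctrl.sense();d=vision.capture("wrist");c=cam(d,s);print(s["eef_pos"],s["force"])
p=vision.capture("scene")["pixels"][150:280,220:420]
a=cv2.resize(p,(400,260),interpolation=cv2.INTER_CUBIC)
cv2.imwrite("pics/g6.png",np.hstack([a,d["pixels"][140:400,120:520]])[...,::-1])
E
```

```text
[624.13638541 -30.37304024  87.92616691] [-0.73888342  0.0948249  -1.61632264]
```

View pics/g6.png

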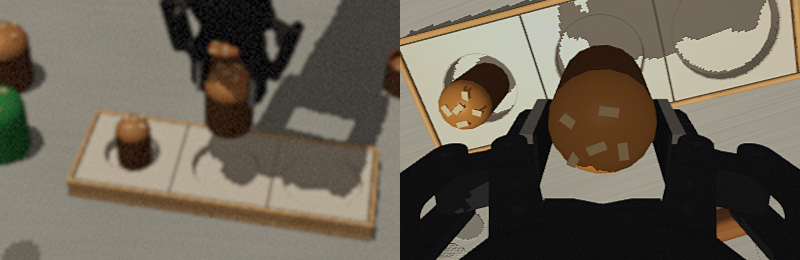

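The medium loaf is held upright over the middle well, and the small loaf stands in its own well. Lower it.

play_rows(
  translation=[
    [0,0,0.02],
    [0,0,0.04],
    [0,0,0.056],
    [0,0,0.064],
    [0,0,0.068],
    [0,0,0.071],
    [0,0,0.073],
    [0,0,0.0735],
    [0,0,0.0735],
  ],
  rotation=[
    [0,0,0],
    [0,0,0],
    [0,0,0],
    [0,0,0],
    [0,0,0],
    [0,0,0],
    [0,0,0],
    [0,0,0],
    [0,0,0],
  ],
  gripper=[1,1,1,1,1,1,1,1,1],
)

```text
time_s: 14.82
eef_pos: [624.5, -30.2, 14.8]
ee_rot: [0.0, 0.171, 0.985, -0.0]
force: [-0.5, -0.1, -1.4]
grip_width: 0.565
grip_force: 41.9
```

play_rows(
  translation=[
    [0,0,0.001],
    [0,0,0.001],
  ],
  rotation=[
    [0,0,0],
    [0,0,0],
  ],
  gripper=[1,1],
)

```text
time_s: 15.08
eef_pos: [624.3, -30.2, 13.5]
ee_rot: [-0.0, 0.171, 0.985, 0.0]
force: [0.8, -0.5, -0.3]
grip_width: 0.565
grip_force: 41.9
```

play_rows(
  translation=[
    [0,0,0.0005],
    [0,0,0.0005],
    [0,0,0],
    [0,0,0],
    [0,0,-0.01],
    [0,0,-0.06],
    [0,0,-0.115],
    [0,0,-0.13],
  ],
  rotation=[
    [0,0,0],
    [0,0,0],
    [0,0,0],
    [0,0,0],
    [0,0,0],
    [0,0,0],
    [0,0,0],
    [0,0,0],
  ],
  gripper=[0,-0.4,-0.8,-1,-1,-1,-1,-1],
)

```text
time_s: 16.08
eef_pos: [625.8, -30.5, 148.3]
ee_rot: [0.003, 0.171, 0.985, -0.0]
force: [-0.3, 0.2, 0.2]
grip_width: 1.001
grip_force: 0.0
```

play_rows(
  translation=[
    [0.006,-0.05,0],
    [0.012,-0.1,0],
    [0.018,-0.16,0],
    [0.024,-0.21,0],
    [0.03,-0.26,0],
    [0.035,-0.305,0],
    [0.035,-0.305,0],
    [0.035,-0.305,0],
  ],
  rotation=[
    [0,0,0],
    [0,0,0],
    [0,0,0],
    [0,0,0],
    [0,0,0],
    [0,0,0],
    [0,0,0],
    [0,0,0],
  ],
  gripper=[-1,-1,-1,-1,-1,-1,-1,-1],
)

```text
time_s: 17.08
eef_pos: [488.7, -304.9, 143.4]
ee_rot: [-0.0, 0.171, 0.985, 0.0]
force: [-0.1, 0.4, -0.3]
grip_width: 1.003
grip_force: 0.0
```

```bash
python3 - <<'E'
from rig import ctrl, vision
from h import *
s=ctrl.sense();d=vision.capture("wrist");c=cam(d,s);print(s["eef_pos"],s["force"])
for b in blobs(brown(d["pixels"]),300):print(b,plane(c,b[0],39).round(1))
t=vision.capture("top")["pixels"][100:260,150:470]
cv2.imwrite("pics/g7.png",np.hstack([cv2.resize(t,(400,200),interpolation=cv2.INTER_CUBIC),d["pixels"][60:400,60:580][::1].astype(np.uint8)[70:270,60:460]])[...,::-1])
E
```

```text
[ 488.69812447 -304.90373942  143.38659902] [-0.08435364  0.40658431 -0.26875336]
(array([585.8,  38.6]), array([ 529,    0,  111,   80, 7252], dtype=int32)) [441.8 -59.5  39. ]
(array([321.2, 189.3]), array([ 287,  151,   69,   76, 4127], dtype=int32)) [ 488.4 -306.    39. ]
(array([524.9, 196.2]), array([ 449,  153,  191,  130, 3334], dtype=int32)) [ 558.4 -129.3   39. ]
(array([618. , 217.4]), array([ 590,  191,   50,   60, 2246], dtype=int32)) [608.9 -49.7  39. ]
(array([539.2, 253.6]), array([ 490,  220,  150,   76, 3158], dtype=int32)) [ 621.5 -126.2   39. ]
```

View pics/g7.png

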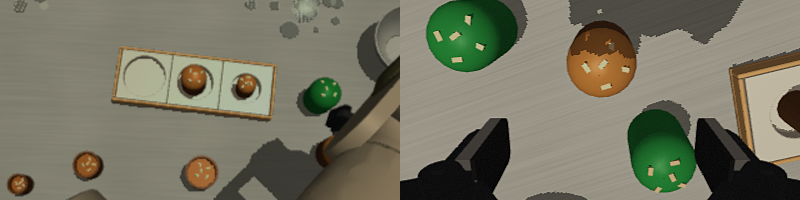

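The large loaf is below the tool at (321,189) in the wrist view, and the greens clear the fingers by about 20 mm. The top view shows the small and medium loaves in their wells.

play_rows(
  translation=[
    [0,-0.001,0.04],
    [0,-0.001,0.08],
    [0,-0.001,0.105],
    [0,-0.001,0.12],
    [0,-0.001,0.128],
    [0,-0.001,0.133],
    [0,-0.001,0.133],
    [0,-0.001,0.133],
    [0,-0.001,0.133],
    [0,-0.001,0.133],
  ],
  rotation=[
    [0,0,0],
    [0,0,0],
    [0,0,0],
    [0,0,0],
    [0,0,0],
    [0,0,0],
    [0,0,0],
    [0,0,0],
    [0,0,0],
    [0,0,0],
  ],
  gripper=[-1,-1,-1,-1,-1,-1,-1,0,1,1],
)

```text
time_s: 18.42
eef_pos: [488.5, -306.8, 11.6]
ee_rot: [0.0, 0.171, 0.985, -0.0]
force: [-1.7, 1.3, 5.4]
grip_width: 0.707
grip_force: 42.7
```

play_rows(
  translation=[
    [0,0,0],
    [0,0,0],
  ],
  rotation=[
    [0,0,0],
    [0,0,0],
  ],
  gripper=[1,1],
)

```text
time_s: 18.68
eef_pos: [488.5, -306.8, 11.6]
ee_rot: [0.0, 0.171, 0.985, -0.0]
force: [-2.2, 1.2, 5.2]
grip_width: 0.702
grip_force: 42.7
```

play_rows(
  translation=[
    [0,0,0],
    [0,0,-0.02],
    [0,0,-0.05],
    [0,0,-0.08],
    [0,0,-0.1],
    [0,0,-0.1],
  ],
  rotation=[
    [0,0,0],
    [0,0,0],
    [0,0,0],
    [0,0,0],
    [0,0,0],
    [0,0,0],
  ],
  gripper=[1,1,1,1,1,1],
  force=60,
)

```text
time_s: 19.42
eef_pos: [488.8, -307.0, 111.9]
ee_rot: [0.001, 0.171, 0.985, -0.001]
force: [0.2, -0.0, -2.7]
grip_width: 0.693
grip_force: 64.9
```

play_rows(
  translation=[
    [-0.001,0.04,0],
    [-0.002,0.09,0],
    [-0.003,0.14,0],
    [-0.004,0.19,0],
    [-0.004,0.24,0],
    [-0.005,0.29,0],
    [-0.006,0.34,0],
    [-0.007,0.385,0],
    [-0.0075,0.405,0],
    [-0.0075,0.405,0],
  ],
  rotation=[
    [0,0,0],
    [0,0,0],
    [0,0,0],
    [0,0,0],
    [0,0,0],
    [0,0,0],
    [0,0,0],
    [0,0,0],
    [0,0,0],
    [0,0,0],
  ],
  gripper=[1,1,1,1,1,1,1,1,1,1],
)

```text
time_s: 20.68
eef_pos: [631.5, 72.8, 109.4]
ee_rot: [-0.001, 0.17, 0.985, -0.0]
force: [-0.6, -0.6, -2.4]
grip_width: 0.696
grip_force: 65.1
```

```bash
python3 - <<'E'
from rig import ctrl, vision
from h import *
s=ctrl.sense();d=vision.capture("wrist");print(s["eef_pos"],s["force"])
p=vision.capture("scene")["pixels"][130:280,220:450]
a=cv2.resize(p,(400,260),interpolation=cv2.INTER_CUBIC)
cv2.imwrite("pics/g8.png",np.hstack([a,d["pixels"][140:400,120:520]])[...,::-1])
E
```

```text
[631.54099501  72.81574469 109.44170233] [-0.63914249 -0.62196625 -2.43122303]
```

View pics/g8.png

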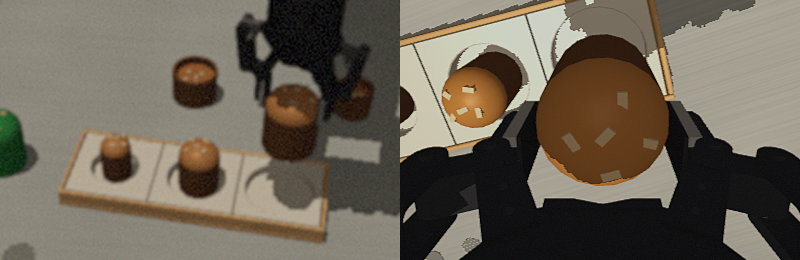

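The large loaf is held upright over its well. Lower it.

play_rows(
  translation=[
    [0,-0.001,0.025],
    [0,-0.001,0.05],
    [0,-0.001,0.068],
    [0,-0.001,0.077],
    [0,-0.001,0.082],
    [0,-0.001,0.085],
    [0,-0.001,0.087],
    [0,-0.001,0.087],
    [0,-0.001,0.087],
  ],
  rotation=[
    [0,0,0],
    [0,0,0],
    [0,0,0],
    [0,0,0],
    [0,0,0],
    [0,0,0],
    [0,0,0],
    [0,0,0],
    [0,0,0],
  ],
  gripper=[1,1,1,1,1,1,1,1,1],
)

```text
time_s: 21.9
eef_pos: [631.6, 71.3, 23.9]
ee_rot: [0.0, 0.171, 0.985, 0.0]
force: [0.7, 0.2, -3.0]
grip_width: 0.691
grip_force: 65.1
```

play_rows(
  translation=[
    [0,0,0.001],
    [0,0,0.001],
  ],
  rotation=[
    [0,0,0],
    [0,0,0],
  ],
  gripper=[1,1],
)

```text
time_s: 22.15
eef_pos: [631.5, 71.3, 22.5]
ee_rot: [-0.0, 0.171, 0.985, 0.0]
force: [-0.5, 0.2, -1.8]
grip_width: 0.687
grip_force: 65.1
```

play_rows(
  translation=[
    [0,0,0.001],
    [0,0,0.0015],
    [0,0,0.0015],
  ],
  rotation=[
    [0,0,0],
    [0,0,0],
    [0,0,0],
  ],
  gripper=[1,1,1],
)

```text
time_s: 22.52
eef_pos: [631.5, 71.3, 21.1]
ee_rot: [-0.0, 0.171, 0.985, -0.0]
force: [-0.4, 0.1, -1.3]
grip_width: 0.692
grip_force: 65.2
```

play_rows(
  translation=[
    [0,0,0.0007],
    [0,0,0.0007],
    [0,0,0.0007],
    [0,0,0],
    [0,0,-0.01],
    [0,0,-0.05],
    [0,0,-0.1],
    [0,0,-0.15],
    [0.03,0.02,-0.16],
    [0.06,0.04,-0.16],
  ],
  rotation=[
    [0,0,0],
    [0,0,0],
    [0,0,0],
    [0,0,0],
    [0,0,0],
    [0,0,0],
    [0,0,0],
    [0,0,0],
    [0,0,0],
    [0,0,0],
  ],
  gripper=[1,0,-0.6,-1,-1,-1,-1,-1,-1,-1],
)

```text
time_s: 23.78
eef_pos: [588.5, 129.7, 183.0]
ee_rot: [0.002, 0.171, 0.985, 0.0]
force: [0.1, 0.7, 0.4]
grip_width: 0.999
grip_force: 0.0
```

play_rows(
  translation=[
    [0.05,0.05,0],
    [0.1,0.1,0],
    [0.14,0.14,0],
    [0.18,0.18,0],
    [0.2,0.2,0],
    [0.2,0.2,0],
  ],
  rotation=[
    [0,0,0],
    [0,0,0],
    [0,0,0],
    [0,0,0],
    [0,0,0],
    [0,0,0],
  ],
  gripper=[-1,-1,-1,-1,-1,-1],
)

```text
time_s: 24.52
eef_pos: [466.5, 386.7, 181.7]
ee_rot: [0.0, 0.169, 0.986, 0.0]
force: [1.0, -0.4, 0.8]
grip_width: 0.995
grip_force: 0.0
```

```bash
python3 - <<'E'
from rig import ctrl, vision
from h import *
D={n:vision.capture(n) for n in("top","scene")};C={n:cam(D[n]) for n in D}
t=D["top"]["pixels"][120:270,140:480];s=D["scene"]["pixels"][150:290,180:500]
cv2.imwrite("pics/g9.png",np.vstack([cv2.resize(t,(680,300),interpolation=cv2.INTER_CUBIC),cv2.resize(s,(680,298),interpolation=cv2.INTER_CUBIC)])[...,::-1])
B=blobs(brown(D["top"]["pixels"]),80)
for b in B:
    if 130<b[0][0]<380 and 130<b[0][1]<260: print(b[0],b[1],plane(C["top"],b[0],30).round(1))
E
```

```text
[286.9 164.8] [ 239  137  132   60 1608] [620.5  16.   30. ]
[304.3 162.9] [295 152  20  24 389] [626.6 -26.7  30. ]
[346.3 167.9] [338 159  18  20 234] [ 616.9 -130.6   30. ]
[219.6 231.8] [208 221  24  22 413] [451.5 169.3  30. ]
[310.8 237.6] [298 225  27  27 562] [443.3 -47.4  30. ]
[165.5 247.3] [156 239  21  17 279] [412.  293.2  30. ]
```

View pics/g9.png

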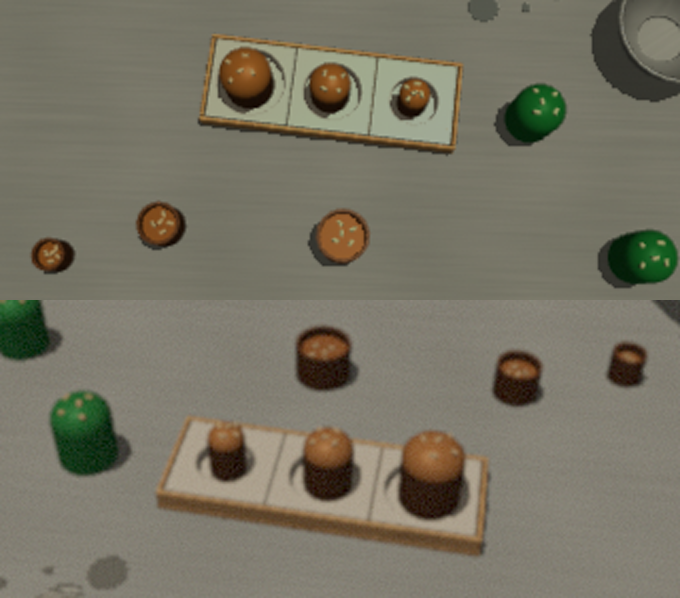

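All three domed loaves stand upright in their own wells: top view, large (245,77), medium (330,87), small (413,97). The medium and small axes measure within about 5 mm of the well centres. I placed the large one by tool position at (631.5, 71.3), against a well centre of (632, 72). The sunken loaves have not moved.

```bash
python3 -c "
from rig import ctrl
print(ctrl.finish_job())"
```

```text
the job is handed in; nothing more can be done
None
```

The job is handed in at about 25 s of the 88 s: the large, medium and small domed loaves each stand upright in the well of their own size, and the sunken and green loaves are where they started; the judge's result was not shown.

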